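Spread branch slices on a drying tray and load the cabinet

ROBOT

A 7-joint arm with a two-finger parallel gripper is mounted at the origin on the work surface. World frame = base frame: x ahead of the robot, y to its left, z up, the work surface at z = 0. Lengths are in m, angles in rad, forces in N, time in s.
With the tool pointing down it reaches from about 0.4 to 0.85 m from the base axis. Payload 10.4 kg.
Tool frame: the origin (TCP) lies at the very end of the fingers, on their centre line; the grasp point (between the pads) lies 19 mm behind it; z points along the fingers, y is the direction in which the jaws open and shut (so a half turn about z gives the same grasp; the last joint's range is limited). The gripper opens to 87 mm and grips with 3 to 60 N. Pads are 19 mm wide; open, the fingers measure 117 mm over their backs; the gripper's body (75 mm by 190 mm) begins 51 mm behind the grasp point.
Start: joints at [-1.228, 0.332, -0.065, 1.46, 0.022, 1.35, -0.088], TCP at [0.224, 0.584, 0.223] pointing down, gripper open.
Joint ranges: [-2.6, 2.6], [-0.5, 2.12], [-1.47, 1.34], [0.16, 2.42], [-1.27, 4.41], [0.06, 2.06], [-2.6, 2.6]. Speed limits (rad/s): [2.22, 2.22, 2.79, 2.79, 3.14, 3.14, 3.14].

INTERFACE

Orientations are given as a unit quaternion [x, y, z, w].
In Python, from bench import read_state, camera, close_job gives the robot as it stands.
- The arm moves only by the shell command python3 -m inch 'ROWS' [OPENING] [FORCE]. ROWS is JSON, a list of rows, each a list of 6 numbers: the shift along the tool's x, y, z as a fraction of full scale, then the turn, a rotation vector about the tool's x, y, z as a fraction of full scale. In form: [[tx, ty, tz, ax, ay, az], ...]. A call has 1 to 5 rows; each row shifts and turns the commanded pose from where the row before left it, along the tool's axes as they then stand; what a row does not reach is not made up. Full scale, the value 1, is 0.04 m for a shift and 120 degrees for a turn. A row lasts 1/8 s, in which the tool goes at most 62.5 mm and 10.7 degrees, less where a joint would pass 70% of its speed; a pose out of reach is approached as far as the arm can. A call with a number of a shift or a turn outside -1 to 1 is refused whole. A call with a gripper value outside its range is refused whole. OPENING is the opening, from -1 (shut) to 1 (fully open), so that 0 is half open, set as the call begins (- or left out, the last holds). The fingers move at their own pace and stop on an object; FORCE is the grip in N (left out, the last holds). Time passes only in rows, so rows that do not move let the fingers close. It gives the time, the measured TCP pose, the force and the opening at its end, in the units of the state.
- read_state(): the state, without advancing time (a new reading comes with each control period).
- camera(name): name is "scene" or "top" or "wrist"; returns a dict with "img" (400x640x3 uint8, red, green, blue), "depth" (400x640 float32, m along the optical axis (not along the pixel's ray), 0 where there is no reading), "fx", "fy", "cx", "cy" (pixels), "position" and "orientation" of the camera in the world; the wrist camera has in their place "tool_from_camera" (4x4, takes a point from camera to tool coordinates, whose origin is the TCP and whose axes are the flange's). Camera axes: x right, y down, z forward; pixel columns grow to the right and rows downward; lengths in m; the calibration is good to about 2 mm. A picture is of the moment at which its call begins: read the wrist's pose just before it.
- close_job(): hands the job in, once; it reports no verdict.
The state is a dict: "time": time; "joint_positions": joint angles; "joint_vel": joint speeds; "joint_torque": joint torques, N m; "ee_pos": TCP position; "eef_rot": TCP orientation; "ft_force": force on the tool from outside, world axes, zero at the start; "torque": the same for the moment, N m; "width": finger opening in m.
Only numpy, scipy, OpenCV 4.12 (cv2) and the standard library are available. Lean on these libraries where they do the work, as an engineer would, in place of code of your own. Each camera call takes 0.05 s, during which the arm holds its last target.

TASK

The five branch slices are heaped together on the drying tray: spread them into one even layer over the whole tray, every slice lying flat on its floor with a good 15 mm of clear space to its neighbours and at least one in each quarter of the tray. Then, with the cabinet's front sash lifted all the way up so that it stays there, slide the tray in as far as it goes, with the slices still spread. Leave the other things on the bench where they are, and don't run the tray into a lowered sash.

Things in the scene. Friction and masses are not known exactly. Their poses are not given: they have to be found in the camera images.
- slice0_center (a point): branch slice: a round wooden disc with dark bark, 34 mm across, 18 mm thick, about 16 g; all five are alike. The point is its centre, half-way through its thickness; its z axis is the disc's axis. At the start four lie flat on the tray floor, close together, and one lies flat on top of them, over their middle.
- slice1_center (a point): branch slice: a round wooden disc with dark bark, 34 mm across, 18 mm thick, about 16 g; all five are alike. The point is its centre, half-way through its thickness; its z axis is the disc's axis. At the start four lie flat on the tray floor, close together, and one lies flat on top of them, over their middle.
- slice2_center (a point): branch slice: a round wooden disc with dark bark, 34 mm across, 18 mm thick, about 16 g; all five are alike. The point is its centre, half-way through its thickness; its z axis is the disc's axis. At the start four lie flat on the tray floor, close together, and one lies flat on top of them, over their middle.
- slice3_center (a point): branch slice: a round wooden disc with dark bark, 34 mm across, 18 mm thick, about 16 g; all five are alike. The point is its centre, half-way through its thickness; its z axis is the disc's axis. At the start four lie flat on the tray floor, close together, and one lies flat on top of them, over their middle.
- slice4_center (a point): branch slice: a round wooden disc with dark bark, 34 mm across, 18 mm thick, about 16 g; all five are alike. The point is its centre, half-way through its thickness; its z axis is the disc's axis. At the start four lie flat on the tray floor, close together, and one lies flat on top of them, over their middle.
- tray_floor (a point): centre of the tray's inner floor, on its surface, 18 mm above the table; moves with the tray. Flat aluminium tray, inside 200 mm along this point's x by 240 mm along its y, walls 5 mm thick standing 12 mm above the floor. +y is the direction in which the tray slides into the cabinet; quarters are divided by this point's x and y axes.
- tray_grip (a point): middle of the tray handle's grip: an upright black post 14 x 14 mm (sides along the tray's x and y), its top 17 mm above this point, its foot on a flat 22 mm wide stem 29 mm below it; it stands 100 mm outside the tray wall, on the side away from the cabinet, 56 mm above the table. Same axes as tray_floor.
- tray (a joint): how far the tray has slid towards the cabinet along its rails, m: 0 = fully out (as at the start), 0.295 = fully in, against its stop. About 1.5 N of rail friction; it stays where it is left.
- sash_grip (a point): middle of the sash's lifting post: upright, black, 14 x 14 mm (sides along the station's x, y), top 19 mm above this point, foot 23 mm below it on a bar 50 mm long in x, centred on the top edge of the cabinet's clear front sash. 166 mm above the table when shut. The cabinet's roof, 140 mm high, is right behind (+y); two sash guides stand 112 mm to either side in x, 240 mm high.
- sash (a joint): height of the sash above its shut position, m: 0 = shut, 0.09 = fully up. It slides straight up, weighs 250 g and has about 5 N of friction, so lifting takes about 8 N and it stays where it is left. Starts at 0 to 0.015.
- station: the drying station, fixed on the table: grey deck 240 x 570 mm with two rails, the sliding tray and a low white cabinet (240 x 270 mm, 140 mm high, clear roof). Origin on the table under the middle of the sash, z up; +y points from the tray into the cabinet. The tray's middle starts 155 mm along -y; the cabinet spans 12 to 285 mm along +y.
- jar: not part of the job, to be left alone: small clear specimen jar with a red screw lid, standing, 48 mm across, 70 mm high. Origin at the middle of its underside.
- dish: not part of the job, to be left alone: shallow round glass dish, 90 mm across, 15 mm high. Origin at the middle of its underside.
- cap: not part of the job, to be left alone: loose red screw cap lying flat, 52 mm across, 12 mm high. Origin at the middle of its underside.
- vial: not part of the job, to be left alone: small clear vial with white cap, standing, 26 mm across, 50 mm high. Origin at the middle of its underside.
- forceps: not part of the job, to be left alone: steel forceps lying flat, 130 mm long, 12 mm wide, 8 mm high. Origin at the middle of its underside.
- mouse: not part of the job, to be left alone: black computer mouse, 100 x 58 x 26 mm. Origin at the middle of its underside.
- lens: not part of the job, to be left alone: black-rimmed hand lens lying flat, 60 mm across with an 80 mm handle, 8 mm thick. Origin under the middle of the glass; the handle points along its -y.

How it is judged:
By the outcome, as a careful person would: the job done as asked, in the order asked, and still so for the second after the job is handed in, with the robot touching nothing.
It also fails if it takes over 72 s, if anything falls off the work surface, if the arm or the gripper's body presses on something with over 40 N, if the wrist force passes 120 N, or if a joint passes its speed limit or range.

## Working session

There is one attempt and no reset: what is moved stays moved. The work goes in short steps, Python scripts to look and compute and a shell command to move; the robot and the scene stay as the last step left them, time stands still between calls to the robot, and variables do not carry over. Pictures are saved under pics/ and viewed, and the job is handed in when it is done.

```bash
mkdir -p pics; ls; python3 - <<'E'
from bench import read_state, camera
import cv2
s=read_state()
for k in ["time","ee_pos","eef_rot","width","ft_force"]: print(k,s[k])
for n in ["scene","top","wrist"]:
    c=camera(n); cv2.imwrite(f"pics/{n}0.png",c["img"][:,:,::-1])
    print(n,c["fx"],c["fy"],c["cx"],c["cy"],c.get("position"),c.get("orientation"),c.get("tool_from_camera"))
E
```

```text
pics
time 0.0
ee_pos [0.22344343 0.58328641 0.22178268]
eef_rot [ 1.81870321e-01  9.83322284e-01 -6.83479642e-04 -7.54118386e-05]
width 0.08676359813788764
ft_force [ 0.0756025   0.75578842 -0.1062129 ]
scene 484.5329733779422 484.5329733779422 320.3991109076326 198.05728448249317 [ 1.28289228 -0.24798674  1.10268038] [ 0.76292582  0.56081697 -0.19242002 -0.25768792] None
top 367.47076334427487 367.47076334427487 319.675375473044 202.97073167568888 [0.3998997  0.01015141 0.98319771] [-0.64286913  0.75935106 -0.07755654  0.06395488] None
wrist 285.3988399061687 285.3988399061687 315.19150472491907 204.25169852261246 None None [[ 3.07226601e-04 -9.62681437e-01 -2.70636944e-01  7.32675499e-02]
 [ 9.99999903e-01  2.10199573e-04  3.87498254e-04 -1.32224077e-03]
 [-3.16149606e-04 -2.70637037e-01  9.62681408e-01 -1.61289330e-01]
 [ 0.00000000e+00  0.00000000e+00  0.00000000e+00  1.00000000e+00]]
```

View pics/scene0.png

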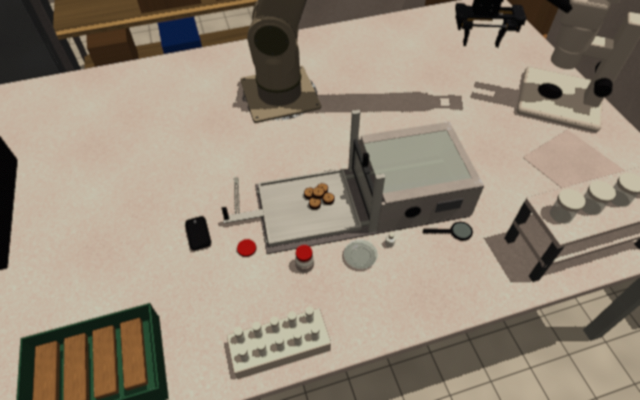

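View pics/top0.png

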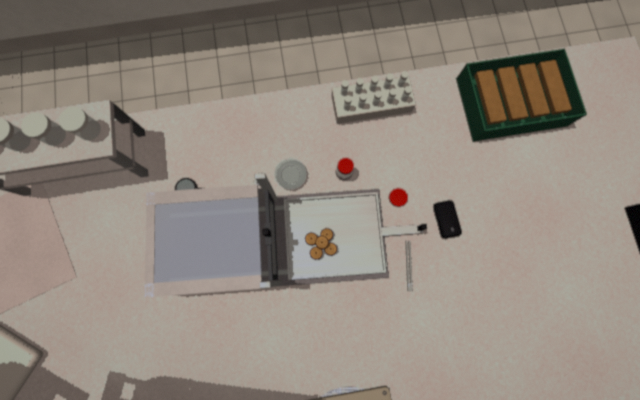

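View pics/wrist0.png

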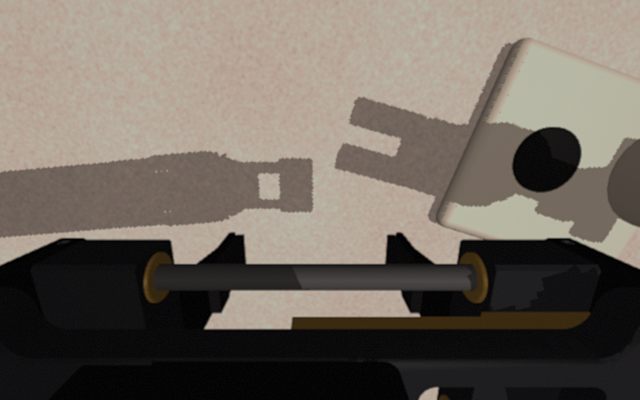

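The scene view shows the base at top, the cabinet right of the tray, slices clustered at about (319,195) and the tray handle at (226,213). In the top view the slices are around (321,242), the handle post at (422,228) and the sash post at (266,232). The wrist view shows only bare table. Next I'll enlarge the top view.

```bash
cat > h.py <<'E'
import numpy as np
from bench import read_state, camera
from scipy.spatial.transform import Rotation as R
import cv2
def T(c,s=None):
    M=np.eye(4)
    if c.get("tool_from_camera") is not None:
        M[:3,:3]=R.from_quat(s["eef_rot"]).as_matrix(); M[:3,3]=s["ee_pos"]
        return M@np.array(c["tool_from_camera"])
    M[:3,:3]=R.from_quat(c["orientation"]).as_matrix(); M[:3,3]=c["position"]; return M
def pix(c,u,v,M,z=None):
    "world point at pixel; by depth, or at plane z"
    d=np.array([(u-c["cx"])/c["fx"],(v-c["cy"])/c["fy"],1.])
    if z is None: p=d*c["depth"][int(round(v)),int(round(u))]
    else:
        r=M[:3,:3]@d; p=d*(z-M[2,3])/r[2]
    return M[:3,:3]@p+M[:3,3]
def proj(c,P,M):
    q=M[:3,:3].T@(np.asarray(P)-M[:3,3]); return c["fx"]*q[0]/q[2]+c["cx"],c["fy"]*q[1]/q[2]+c["cy"]
def crop(c,x0,y0,x1,y1,k,name):
    cv2.imwrite(name,cv2.resize(c["img"][y0:y1,x0:x1,::-1],None,fx=k,fy=k,interpolation=cv2.INTER_CUBIC))
E
python3 - <<'E'
from h import *
c=camera("top");M=T(c)
crop(c,240,170,440,300,4,"pics/topc.png")
np.savez("top.npz",**{k:v for k,v in c.items() if v is not None})
for p in [(266,232),(422,228),(321,242),(350,220),(405,231)]: print(p,pix(c,*p,M))
E
```

```text
(266, 232) [0.51408303 0.10587174 0.19695409]
(422, 228) [ 0.47791753 -0.26444679  0.07209661]
(321, 242) [ 0.48642489 -0.01015438  0.05791157]
(350, 220) [ 0.53500386 -0.09668757  0.01806321]
(405, 231) [ 0.48094028 -0.2310249   0.0323913 ]
```

View pics/topc.png

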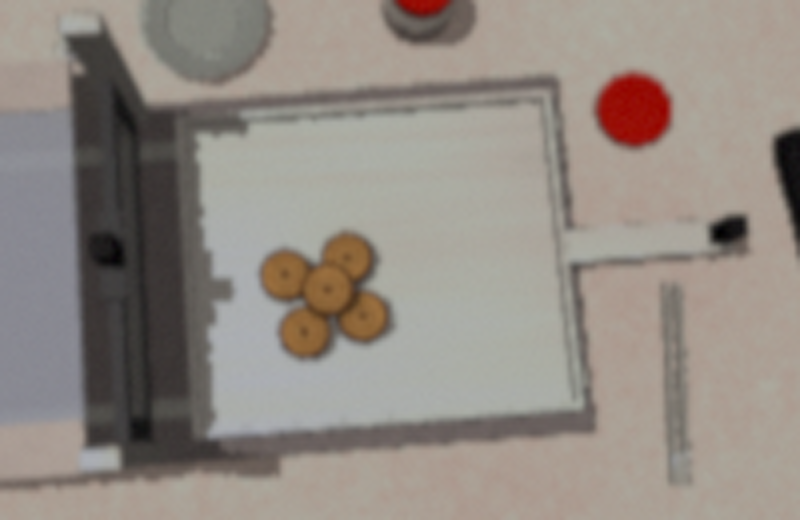

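```bash
python3 - <<'E'
from h import *
c=dict(np.load("top.npz"));M=T(c)
f=lambda x,y:(240+(x+.5)/4-.5,170+(y+.5)/4-.5)
print("guides",pix(c,*f(82,22),M,.24),pix(c,*f(100,459),M,.24), pix(c,*f(82,24),M),pix(c,*f(100,459),M))
print("sash",pix(c,*f(106,248),M,.195),"grip",pix(c,*f(733,227),M,.073))
# tray floor inside edge corners, rim z=.030
for n,p in dict(fr_far=(550,90),fr_near=(585,408)).items(): print(n,pix(c,*f(*p),M,.030))
for p in [(285,272),(347,257),(304,331),(362,315)]: print("s",pix(c,*f(*p),M,.036))
print("s top",pix(c,*f(327,289),M,.054))
E
```

```text
guides [0.62851318 0.09643383 0.24      ] [0.40535421 0.11747852 0.24      ] [0.62770496 0.09668061 0.23912267] [0.4053435  0.11726793 0.24145827]
sash [0.51512652 0.10573346 0.195     ] grip [ 0.48147098 -0.26723108  0.073     ]
fr_far [ 0.59527494 -0.18030354  0.03      ]
fr_near [ 0.38726317 -0.16148744  0.03      ]
s [0.50390952 0.01326668 0.036     ]
s [ 0.50688217 -0.02783158  0.036     ]
s [0.4645759  0.00734295 0.036     ]
s [ 0.46849347 -0.03101909  0.036     ]
s top [ 0.48694542 -0.01122694  0.054     ]
```

```bash
cat >> h.py <<'E'
O=np.array([.5158,.1065]); YAW=np.radians(-5.3)
ex=np.array([np.cos(YAW),np.sin(YAW)]); ey=np.array([-ex[1],ex[0]]); C0=O-.155*ey
def tray(x,y): return C0+x*ex+y*ey
def totray(p): d=np.asarray(p)[:2]-C0; return d@ex,d@ey
def go(p,jaw=None,n=1,pos=None):
    """rows (units) from the present measured pose (or pos) to p with jaw yaw deg, in n equal rows"""
    s=read_state(); Rm=R.from_quat(s["eef_rot"]).as_matrix(); x=np.array(s["ee_pos"]) if pos is None else np.array(pos)
    d=(np.asarray(p)-x)/n/.04
    a=np.degrees(np.arctan2(Rm[1,1],Rm[0,1])); t=0 if jaw is None else -(jaw-a)/n
    print("jaw now",round(a,1),"pos",x.round(4))
    for i in range(n):
        r=(Rm@R.from_euler("z",t*i,degrees=True).as_matrix()).T@d
        print(r.round(3),"az",round(t/120,4))
def st():
    s=read_state();print(round(s["time"],2),np.round(s["ee_pos"],4),np.round(s["ft_force"],1),round(s["width"],4))
E
python3 - <<'E'
from h import *
go([.26,.50,.33],60,3)
print(); 
s=read_state();go([.4869,-.05,.33],-39,15,pos=[.26,.50,.33])
E
```

```text
jaw now 69.0 pos [0.2235 0.5834 0.2221]
[-0.533 -0.541 -0.899] az 0.0251
[-0.561 -0.512 -0.899] az 0.0251
[-0.587 -0.482 -0.899] az 0.0251

jaw now 69.0 pos [0.26 0.5  0.33]
[-0.681 -0.721  0.001] az 0.06
[-0.766 -0.63   0.001] az 0.06
[-0.839 -0.529  0.001] az 0.06
[-0.899 -0.419  0.001] az 0.06
[-0.944 -0.303  0.001] az 0.06
[-0.975 -0.183  0.001] az 0.06
[-0.99  -0.059  0.001] az 0.06
[-0.989  0.066  0.001] az 0.06
[-0.973  0.189  0.001] az 0.06
[-0.942  0.31   0.001] az 0.06
[-0.896  0.425  0.001] az 0.06
[-0.835  0.534  0.001] az 0.06
[-0.762  0.635  0.001] az 0.06
[-0.676  0.725  0.001] az 0.06
[-0.58   0.804  0.001] az 0.06
```

```bash
python3 -m inch '[[-0.53,-0.54,-0.9,0,0,0.025],[-0.56,-0.51,-0.9,0,0,0.025],[-0.59,-0.48,-0.9,0,0,0.025]]' 0.2 10; python3 - <<'E'
from h import *
go([.4869,-.04,.33],-39,14)
E
```

```text
time: 0.57
ee_pos: [0.2604, 0.4993, 0.3315]
eef_rot: [0.259, 0.966, -0.0, -0.0]
ft_force: [0.3, 0.2, 0.0]
width: 0.0648
jaw now 59.9 pos [0.2604 0.4993 0.3315]
[-0.832 -0.631  0.003] az 0.0589
[-0.904 -0.524  0.003] az 0.0589
[-0.961 -0.409  0.003] az 0.0589
[-1.004 -0.287  0.003] az 0.0589
[-1.032 -0.162  0.003] az 0.0589
[-1.044 -0.033  0.003] az 0.0589
[-1.04   0.095  0.003] az 0.0589
[-1.021  0.223  0.003] az 0.0589
[-0.985  0.347  0.003] az 0.0589
[-0.935  0.465  0.003] az 0.0589
[-0.871  0.577  0.003] az 0.0589
[-0.793  0.679  0.003] az 0.0589
[-0.704  0.772  0.003] az 0.0589
[-0.603  0.853  0.003] az 0.0589
```

```bash
python3 -m inch '[[-0.83,-0.63,0,0,0,0.059],[-0.9,-0.52,0,0,0,0.059],[-0.96,-0.41,0,0,0,0.059],[-1,-0.29,0,0,0,0.059],[-1,-0.16,0,0,0,0.059]]'; python3 -m inch '[[-1,-0.03,0,0,0,0.059],[-1,0.1,0,0,0,0.059],[-1,0.22,0,0,0,0.059],[-0.98,0.35,0,0,0,0.059],[-0.93,0.47,0,0,0,0.059]]'; python3 - <<'E'
from h import *
go([.4869,-.04,.30],-39,4)
E
```

```text
time: 1.2
ee_pos: [0.3407, 0.3079, 0.3305]
eef_rot: [0.542, 0.841, 0.0, -0.0]
ft_force: [1.3, -0.1, 0.0]
width: 0.0526
time: 1.82
ee_pos: [0.4206, 0.1198, 0.3305]
eef_rot: [0.772, 0.636, 0.0, -0.0]
ft_force: [0.4, 0.4, -0.1]
width: 0.0521
jaw now -11.0 pos [0.4206 0.1198 0.3305]
[-0.902  0.597  0.191] az 0.0584
[-0.822  0.702  0.191] az 0.0584
[-0.73   0.797  0.191] az 0.0584
[-0.628  0.88   0.191] az 0.0584
```

```bash
python3 -m inch '[[-0.9,0.6,0.2,0,0,0.058],[-0.82,0.7,0.2,0,0,0.058],[-0.73,0.8,0.2,0,0,0.058],[-0.63,0.88,0.2,0,0,0.058],[-0.2,0.4,1,0,0,0]]'; python3 - <<'E'
from h import *
go([.465,-.04,.16],-39,3)
E
```

```text
time: 2.45
ee_pos: [0.4967, -0.0572, 0.2596]
eef_rot: [0.902, 0.431, 0.002, 0.001]
ft_force: [1.1, 1.2, -0.3]
width: 0.0522
jaw now -38.9 pos [ 0.4967 -0.0572  0.2596]
[-0.056 -0.298  0.829] az 0.0003
[-0.057 -0.298  0.829] az 0.0003
[-0.057 -0.298  0.829] az 0.0003
```

```bash
python3 -m inch '[[-0.06,-0.3,0.83,0,0,0],[-0.06,-0.3,0.83,0,0,0],[-0.06,-0.3,0.83,0,0,0],[0,0,0,0,0,0]]'; python3 - <<'E'
from h import *
s=read_state(); c=camera("wrist"); M=T(c,s)
np.savez("w1.npz",M=M,**{k:v for k,v in c.items()})
cv2.imwrite("pics/w1.png",c["img"][:,:,::-1])
st()
for P in [(.5039,.0133,.036),(.5069,-.0278,.036),(.4646,.0073,.036),(.4685,-.031,.036),(.4869,-.0112,.054)]: print(np.round(proj(c,P,M)))
E
```

```text
time: 2.95
ee_pos: [0.4606, -0.0374, 0.1573]
eef_rot: [0.901, 0.434, -0.002, -0.001]
ft_force: [-0.1, -0.5, 0.6]
width: 0.0521
3.0 [ 0.4622 -0.0377  0.1591] [1.3 0.1 0.9] 0.0521
[317. 131.]
[345. 162.]
[289. 161.]
[317. 188.]
[319. 164.]
```

View pics/w1.png

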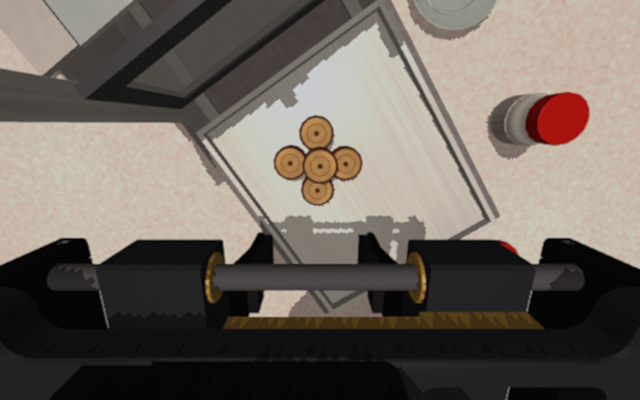

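The wrist view puts the top slice at (320,166), the far one at (317,132), right (345,163), left (290,162) and near (317,190). All agree with the top-camera estimates to about 2 px, or 2 mm.

```bash
python3 - <<'E'
from h import *
c=dict(np.load("w1.npz"));M=c["M"]
for n,p in dict(left=(203,133),right=(497,215)).items():
    q=pix(c,*p,M,.030); print(n,q,totray(q))
go([.4862,-.012,.075],-39,3)
go([.4862,-.012,.040],-39,1,pos=[.4862,-.012,.075])
E
```

```text
left [0.41507919 0.08104254 0.03      ] (np.float64(-0.09793867972854946), np.float64(0.12034773284195818))
right [ 0.59940875 -0.17363637  0.03      ] (np.float64(0.10912765353871574), np.float64(-0.11621571350468769))
jaw now -38.6 pos [ 0.4622 -0.0377  0.1591]
[0.292 0.023 0.701] az 0.0012
[0.292 0.023 0.701] az 0.0012
[0.293 0.022 0.701] az 0.0012
jaw now -38.6 pos [ 0.4862 -0.012   0.075 ]
[0.001 0.001 0.875] az 0.0035
```

```bash
python3 -m inch '[[0.29,0.02,0.7,0,0,0],[0.29,0.02,0.7,0,0,0],[0.29,0.02,0.7,0,0,0],[0,0,0,0,0,0]]'; python3 - <<'E'
from h import *
go([.4862,-.012,.040],-39,1)
E
```

```text
time: 3.5
ee_pos: [0.4865, -0.0117, 0.0749]
eef_rot: [0.901, 0.434, -0.001, 0.0]
ft_force: [0.2, -0.2, 1.9]
width: 0.052
jaw now -38.5 pos [ 0.4865 -0.0117  0.0749]
[-0.008 -0.001  0.873] az 0.0038
```

```bash
python3 -m inch '[[0,0,0.87,0,0,0],[0,0,0,0,0,0]]'; python3 -m inch '[[0,0,0,0,0,0],[0,0,0,0,0,0],[0,0,0,0,0,0]]' -0.6 10; python3 - <<'E'
from h import *
st()
E
```

```text
time: 3.75
ee_pos: [0.4856, -0.0125, 0.0405]
eef_rot: [0.901, 0.433, -0.001, -0.0]
ft_force: [-0.9, 0.6, 0.6]
width: 0.0521
time: 4.12
ee_pos: [0.4868, -0.0118, 0.0412]
eef_rot: [0.901, 0.434, 0.001, 0.0]
ft_force: [-0.7, -0.2, 6.1]
width: 0.0335
4.12 [ 0.4868 -0.0118  0.0412] [-0.7 -0.2  6.1] 0.0335
```

```bash
python3 -m inch '[[0,0,-0.8,0,0,0],[0,0,0,0,0,0]]'; python3 - <<'E'
from h import *
p=tray(.050,-.060); print(p)
go([*p,.075],-39,4)
E
```

```text
time: 4.38
ee_pos: [0.4876, -0.0118, 0.0743]
eef_rot: [0.901, 0.434, 0.002, 0.0]
ft_force: [0.2, 0.0, 0.8]
width: 0.0337
[ 0.54572656 -0.11219934]
jaw now -38.6 pos [ 0.4876 -0.0118  0.0743]
[-0.263  0.675 -0.004] az 0.0008
[-0.262  0.676 -0.004] az 0.0008
[-0.261  0.676 -0.004] az 0.0008
[-0.26   0.677 -0.004] az 0.0008
```

```bash
python3 -m inch '[[-0.26,0.68,0,0,0,0],[-0.26,0.68,0,0,0,0],[-0.26,0.68,0,0,0,0],[-0.26,0.68,0.6,0,0,0],[0,0,0.4,0,0,0]]'; python3 - <<'E'
from h import *
st()
go([*tray(.05,-.06),.0235],-39,1)
E
```

```text
time: 5.0
ee_pos: [0.545, -0.1145, 0.0308]
eef_rot: [0.902, 0.432, -0.001, 0.0]
ft_force: [0.0, 0.3, -0.5]
width: 0.0336
5.0 [ 0.545  -0.1145  0.0308] [ 0.   0.3 -0.5] 0.0336
jaw now -38.8 pos [ 0.545  -0.1145  0.0308]
[ 0.056 -0.02   0.183] az 0.002
```

```bash
python3 -m inch '[[0,0,0.19,0,0,0],[0,0,0,0,0,0]]'; python3 -m inch '[[0,0,0,0,0,0],[0,0,0,0,0,0],[0,0,-0.9,0,0,0]]' 0.15 ; python3 - <<'E'
from h import *
D=np.array([.4685,-.031]); Dt=D+.005*np.array([-.63,-.78])
go([*Dt,.070],-39,4)
E
```

```text
time: 5.25
ee_pos: [0.5447, -0.1114, 0.0242]
eef_rot: [0.901, 0.434, -0.0, -0.0]
ft_force: [0.1, 0.3, -0.9]
width: 0.0335
time: 5.62
ee_pos: [0.5435, -0.1117, 0.0594]
eef_rot: [0.901, 0.434, -0.002, -0.001]
ft_force: [1.2, -0.7, 0.1]
width: 0.0489
jaw now -38.6 pos [ 0.5435 -0.1117  0.0594]
[ 0.071 -0.681 -0.064] az 0.0009
[ 0.07  -0.682 -0.064] az 0.0009
[ 0.068 -0.682 -0.064] az 0.0009
[ 0.067 -0.682 -0.064] az 0.0009
```

```bash
python3 -m inch '[[0.07,-0.68,-0.1,0,0,0],[0.07,-0.68,-0.06,0,0,0],[0.07,-0.68,-0.06,0,0,0],[0.07,-0.68,-0.06,0,0,0],[0,0,0,0,0,0]]'; python3 - <<'E'
from h import *
go([.4650,-.0352,.0225],-39,1)
s=read_state(); c=camera("wrist"); M=T(c,s)
cv2.imwrite("pics/w2.png",c["img"][:,:,::-1])
E
```

```text
time: 6.25
ee_pos: [0.4664, -0.0341, 0.0722]
eef_rot: [0.901, 0.435, 0.001, -0.001]
ft_force: [1.0, -0.6, 0.8]
width: 0.0501
jaw now -38.5 pos [ 0.4664 -0.0341  0.0722]
[-0.046 -0.01   1.241] az 0.0045
```

View pics/w2.png

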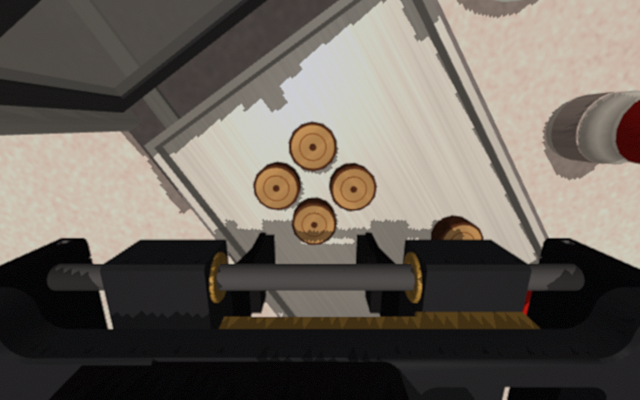

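The four floor slices are undisturbed, D is centred between the jaws at (314,224), and T sits placed at (458,228). Next I descend on D.

```bash
python3 -m inch '[[-0.04,0,0.9,0,0,0],[0,0,0.34,0,0,0],[0,0,0,0,0,0]]'; python3 -m inch '[[0,0,0,0,0,0],[0,0,0,0,0,0],[0,0,0,0,0,0]]' -0.6 10; python3 -m inch '[[0,0,-0.8,0,0,0],[0,0,0,0,0,0]]'; python3 - <<'E'
from h import *
go([*(tray(-.05,-.06)+.005*np.array([-.63,-.78])),.060],-39,3)
E
```

```text
time: 6.68
ee_pos: [0.4658, -0.0376, 0.0216]
eef_rot: [0.901, 0.433, -0.001, 0.0]
ft_force: [0.1, 0.2, 0.8]
width: 0.0502
time: 7.05
ee_pos: [0.4667, -0.0369, 0.0228]
eef_rot: [0.901, 0.434, 0.001, 0.0]
ft_force: [-0.4, 0.1, 3.6]
width: 0.0336
time: 7.3
ee_pos: [0.4676, -0.0368, 0.0561]
eef_rot: [0.901, 0.434, 0.002, 0.0]
ft_force: [0.7, 1.0, 0.2]
width: 0.0337
jaw now -38.6 pos [ 0.4676 -0.0368  0.0561]
[-0.584  0.204 -0.034] az 0.0011
[-0.584  0.205 -0.034] az 0.0011
[-0.583  0.207 -0.034] az 0.0011
```

```bash
python3 -m inch '[[-0.58,0.2,0,0,0,0],[-0.58,0.2,0,0,0,0],[-0.58,0.2,0.2,0,0,0],[0,0,0.4,0,0,0],[0,0,0,0,0,0]]'; python3 - <<'E'
from h import *
go([*(tray(-.05,-.06)+.005*np.array([-.63,-.78])),.0235],-39,1)
E
```

```text
time: 7.92
ee_pos: [0.4405, -0.1057, 0.0288]
eef_rot: [0.901, 0.434, -0.001, -0.001]
ft_force: [-0.2, 0.4, 0.3]
width: 0.0333
jaw now -38.6 pos [ 0.4405 -0.1057  0.0288]
[0.016 0.068 0.132] az 0.0035
```

```bash
python3 -m inch '[[0,0.06,0.13,0,0,0],[0,0,0,0,0,0]]'; python3 -m inch '[[0,0,0,0,0,0],[0,0,0,0,0,0],[0,0,-1,0,0,0]]' 0.15 ; python3 - <<'E'
from h import *
st()
go([.5065,-.0285,.070],0,5)
E
```

```text
time: 8.18
ee_pos: [0.4435, -0.1074, 0.0247]
eef_rot: [0.901, 0.434, -0.0, -0.0]
ft_force: [-0.3, -0.1, -0.2]
width: 0.0335
time: 8.55
ee_pos: [0.4415, -0.1076, 0.0638]
eef_rot: [0.901, 0.434, -0.002, -0.001]
ft_force: [0.5, 0.1, -0.1]
width: 0.0488
8.55 [ 0.4415 -0.1076  0.0638] [ 0.5  0.1 -0.1] 0.0488
jaw now -38.6 pos [ 0.4415 -0.1076  0.0638]
[ 0.512  0.007 -0.033] az -0.0643
[ 0.506  0.076 -0.033] az -0.0643
[ 0.492  0.143 -0.033] az -0.0643
[ 0.468  0.208 -0.033] az -0.0643
[ 0.436  0.269 -0.033] az -0.0643
```

```bash
python3 -m inch '[[0.51,0,-0.1,0,0,-0.064],[0.51,0.07,-0.05,0,0,-0.064],[0.49,0.14,0,0,0,-0.064],[0.47,0.21,0,0,0,-0.064],[0.44,0.27,0,0,0,-0.064]]';python3 -m inch '[[0,0,0,0,0,0]]'; python3 - <<'E'
from h import *
go([.5065,-.0285,.0225],0,1)
s=read_state(); c=camera("wrist"); M=T(c,s)
cv2.imwrite("pics/w3.png",c["img"][:,:,::-1])
E
```

```text
time: 9.18
ee_pos: [0.5085, -0.0276, 0.0711]
eef_rot: [0.707, 0.707, 0.0, 0.0]
ft_force: [-0.5, -0.7, 0.7]
width: 0.0502
time: 9.3
ee_pos: [0.5086, -0.0271, 0.071]
eef_rot: [0.708, 0.706, 0.0, 0.0]
ft_force: [0.2, -0.6, -0.7]
width: 0.0499
jaw now -0.1 pos [ 0.5086 -0.0271  0.071 ]
[-0.035 -0.052  1.211] az -0.0009
```

View pics/w3.png

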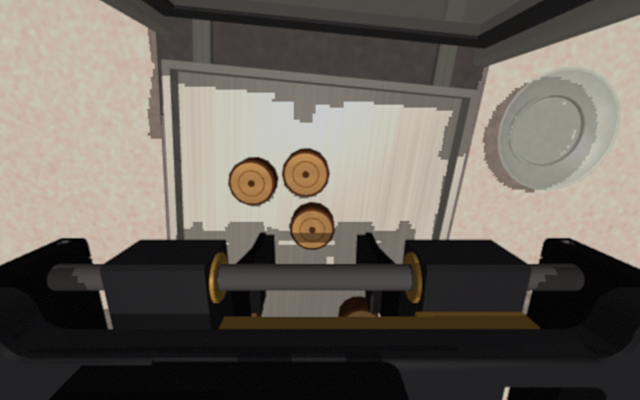

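B is centred between the jaws at (313,229), with C at (252,181) and A at (306,172). Descending on B.

```bash
python3 -m inch '[[-0.03,-0.05,0.87,0,0,0],[0,0,0.34,0,0,0],[0,0,0,0,0,0]]'; python3 -m inch '[[0,0,0,0,0,0],[0,0,0,0,0,0],[0,0,0,0,0,0]]' -0.6 10; python3 -m inch '[[0,0,-0.6,0,0,0]]'; python3 - <<'E'
from h import *
st()
go([*tray(0,0),.0235],0,2)
E
```

```text
time: 9.72
ee_pos: [0.5051, -0.03, 0.0221]
eef_rot: [0.709, 0.705, -0.001, -0.0]
ft_force: [0.7, -0.2, 0.7]
width: 0.0501
time: 10.1
ee_pos: [0.5065, -0.0293, 0.0232]
eef_rot: [0.708, 0.706, 0.001, 0.0]
ft_force: [-0.4, 1.0, 3.6]
width: 0.0335
time: 10.22
ee_pos: [0.5049, -0.0294, 0.0459]
eef_rot: [0.708, 0.706, -0.001, -0.001]
ft_force: [0.2, 0.4, 0.2]
width: 0.0337
10.22 [ 0.5049 -0.0294  0.0459] [0.2 0.4 0.2] 0.0337
jaw now -0.2 pos [ 0.5049 -0.0294  0.0459]
[-0.231 -0.042  0.281] az -0.0008
[-0.23  -0.042  0.281] az -0.0008
```

```bash
python3 -m inch '[[-0.23,-0.04,0,0,0,0],[-0.23,-0.04,0.2,0,0,0],[0,0,0.35,0,0,0],[0,0,0,0,0,0]]'; python3 -m inch '[[0,0,0,0,0,0],[0,0,0,0,0,0],[0,0,-1,0,0,0]]' 0.15 ; python3 - <<'E'
from h import *
st()
go([.4628,.0045,.070],-35,4)
E
```

```text
time: 10.72
ee_pos: [0.5017, -0.0479, 0.0228]
eef_rot: [0.708, 0.706, -0.001, -0.001]
ft_force: [-0.1, -0.8, -0.4]
width: 0.0337
time: 11.1
ee_pos: [0.5008, -0.0476, 0.0631]
eef_rot: [0.708, 0.706, -0.002, -0.001]
ft_force: [-0.3, 0.8, 1.9]
width: 0.0486
11.1 [ 0.5008 -0.0476  0.0631] [-0.3  0.8  1.9] 0.0486
jaw now -0.2 pos [ 0.5008 -0.0476  0.0631]
[ 0.325 -0.239 -0.043] az 0.0726
[ 0.285 -0.285 -0.043] az 0.0726
[ 0.238 -0.325 -0.043] az 0.0726
[ 0.186 -0.357 -0.043] az 0.0726
```

```bash
python3 -m inch '[[0.33,-0.24,-0.15,0,0,0.0725],[0.29,-0.29,-0.1,0,0,0.0725],[0.24,-0.33,0,0,0,0.0725],[0.19,-0.36,0,0,0,0.0725],[0,0,0,0,0,0]]'; python3 - <<'E'
from h import *
go([.4628,.0045,.0225],-35,1)
s=read_state(); c=camera("wrist"); M=T(c,s)
cv2.imwrite("pics/w4.png",c["img"][:,:,::-1])
E
```

```text
time: 11.72
ee_pos: [0.464, 0.0061, 0.0747]
eef_rot: [0.886, 0.463, 0.0, -0.0]
ft_force: [-0.0, 0.4, 0.2]
width: 0.0501
jaw now -34.8 pos [0.464  0.0061 0.0747]
[-0.051 -0.002  1.305] az 0.0014
```

View pics/w4.png

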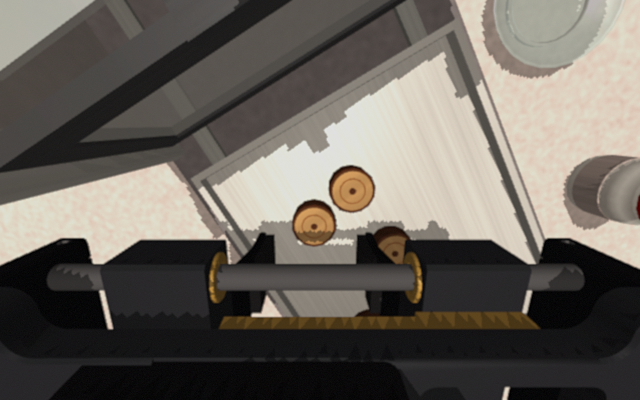

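C is centred at (314,222) and A at (352,189) is clear of the fingers; B lies at (395,245), beyond the right finger's reach. Descending on C.

```bash
python3 -m inch '[[-0.05,0,0.9,0,0,0],[0,0,0.4,0,0,0],[0,0,0,0,0,0]]'; python3 -m inch '[[0,0,0,0,0,0],[0,0,0,0,0,0],[0,0,0,0,0,0]]' -0.6 10; python3 -m inch '[[0,0,-0.4,0,0,0]]'; python3 - <<'E'
from h import *
st()
print(tray(-.05,.058)-[.0023,.0033])
go([*tray(-.05,.058)-[.0023,.0033],.0235],-35,1)
E
```

```text
time: 12.15
ee_pos: [0.4626, 0.0027, 0.0218]
eef_rot: [0.887, 0.462, -0.001, -0.0]
ft_force: [0.5, -0.4, 0.9]
width: 0.0501
time: 12.52
ee_pos: [0.4637, 0.0036, 0.0232]
eef_rot: [0.887, 0.462, 0.001, 0.0]
ft_force: [-0.2, 0.0, 3.1]
width: 0.0337
time: 12.65
ee_pos: [0.4625, 0.0033, 0.0387]
eef_rot: [0.887, 0.462, -0.001, -0.0]
ft_force: [-0.3, 0.6, -1.1]
width: 0.0336
12.65 [0.4625 0.0033 0.0387] [-0.3  0.6 -1.1] 0.0336
[0.45475382 0.01123323]
jaw now -35.0 pos [0.4625 0.0033 0.0387]
[ 0.053 -0.272  0.379] az 0.0
```

```bash
python3 -m inch '[[0.05,-0.27,0.1,0,0,0],[0,0,0.28,0,0,0],[0,0,0,0,0,0]]'; python3 -m inch '[[0,0,0,0,0,0],[0,0,0,0,0,0],[0,0,-1,0,0,0]]' 0.15 ; python3 - <<'E'
from h import *
st()
go([.5039,.0133,.070],-18,3)
E
```

```text
time: 13.02
ee_pos: [0.4549, 0.0113, 0.0225]
eef_rot: [0.887, 0.462, -0.001, -0.0]
ft_force: [0.1, 0.8, -0.4]
width: 0.0334
time: 13.4
ee_pos: [0.4535, 0.0107, 0.0619]
eef_rot: [0.887, 0.462, -0.003, -0.0]
ft_force: [0.6, 0.6, 0.0]
width: 0.0489
13.4 [0.4535 0.0107 0.0619] [0.6 0.6 0. ] 0.0489
jaw now -35.0 pos [0.4535 0.0107 0.0619]
[ 0.258  0.332 -0.07 ] az -0.0472
[ 0.224  0.355 -0.07 ] az -0.0472
[ 0.188  0.376 -0.07 ] az -0.0472
```

```bash
python3 -m inch '[[0.26,0.33,-0.2,0,0,-0.047],[0.22,0.35,0,0,0,-0.047],[0.19,0.38,0,0,0,-0.047],[0,0,0,0,0,0]]'; python3 - <<'E'
from h import *
go([.5039,.0133,.0225],-18,1)
s=read_state(); c=camera("wrist"); M=T(c,s)
cv2.imwrite("pics/w5.png",c["img"][:,:,::-1])
E
```

```text
time: 13.9
ee_pos: [0.5063, 0.0136, 0.0713]
eef_rot: [0.81, 0.587, -0.0, 0.0]
ft_force: [-0.6, 0.6, -0.2]
width: 0.0503
jaw now -18.1 pos [0.5063 0.0136 0.0713]
[-0.026 -0.055  1.219] az -0.0009
```

View pics/w5.png

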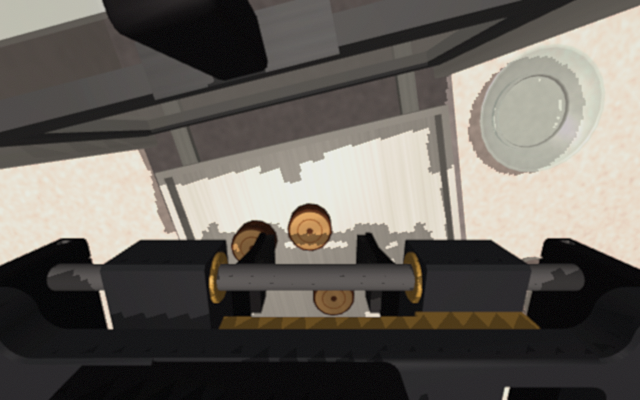

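A is at (310,229), but C at (255,240) sits under the left finger's path. So I'll turn the jaws to +32° and shift the grasp away from C.

```bash
python3 - <<'E'
from h import *
go([.5068,.0086,.0713],32,5)
E
```

```text
jaw now -18.2 pos [0.5055 0.0135 0.0711]
[-0.021  0.014 -0.001] az -0.0837
[-0.023  0.01  -0.001] az -0.0837
[-0.025  0.006 -0.001] az -0.0837
[-0.025  0.001 -0.001] az -0.0837
[-0.025 -0.003 -0.001] az -0.0837
```

```bash
python3 -m inch '[[-0.05,0.02,0,0,0,-0.0837],[-0.03,0.01,0,0,0,-0.0837],[-0.02,0.01,0,0,0,-0.0837],[-0.02,0,0,0,0,-0.0837],[0,0,0,0,0,-0.0837]]';python3 -m inch '[[0,0,0,0,0,0]]'; python3 - <<'E'
from h import *
go([.5068,.0086,.0225],32,1)
s=read_state(); c=camera("wrist"); M=T(c,s)
cv2.imwrite("pics/w6.png",c["img"][:,:,::-1])
E
```

```text
time: 14.58
ee_pos: [0.5058, 0.0087, 0.0712]
eef_rot: [0.482, 0.876, -0.0, -0.0]
ft_force: [-0.1, 0.6, -0.2]
width: 0.05
time: 14.7
ee_pos: [0.506, 0.0087, 0.0713]
eef_rot: [0.485, 0.874, 0.0, -0.0]
ft_force: [0.5, 0.3, -0.3]
width: 0.05
jaw now 32.0 pos [0.506  0.0087 0.0713]
[-0.013  0.016  1.22 ] az -0.0003
```

View pics/w6.png

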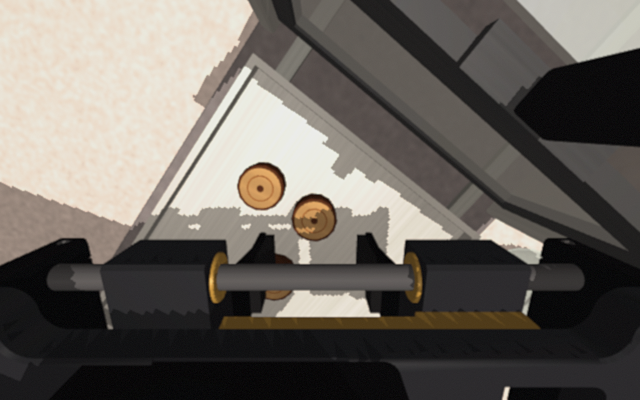

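A is centred at (314,217), and C at (261,186) is now clear to the side. Descending.

```bash
python3 -m inch '[[-0.01,0.02,0.85,0,0,0],[0,0,0.35,0,0,0],[0,0,0,0,0,0]]'; python3 -m inch '[[0,0,0,0,0,0],[0,0,0,0,0,0],[0,0,0,0,0,0]]' -0.6 10; python3 -m inch '[[0,0,-0.4,0,0,0]]'; python3 - <<'E'
from h import *
st()
p=tray(.05,.058)+[.0029,-.0047]; print(p)
go([*p,.0235],None,2)
E
```

```text
time: 15.12
ee_pos: [0.5067, 0.0088, 0.0226]
eef_rot: [0.485, 0.875, -0.001, -0.001]
ft_force: [-0.3, -0.4, 1.3]
width: 0.0501
time: 15.5
ee_pos: [0.5081, 0.009, 0.024]
eef_rot: [0.484, 0.875, 0.0, 0.0]
ft_force: [-0.2, -0.6, 4.2]
width: 0.0338
time: 15.62
ee_pos: [0.5069, 0.0089, 0.0394]
eef_rot: [0.484, 0.875, -0.001, -0.001]
ft_force: [-0.2, 0.1, -0.4]
width: 0.0339
15.62 [0.5069 0.0089 0.0394] [-0.2  0.1 -0.4] 0.0339
[0.55952629 0.00059617]
jaw now 32.1 pos [0.5069 0.0089 0.0394]
[-0.438  0.503  0.197] az 0.0
[-0.438  0.503  0.197] az 0.0
```

```bash
python3 - <<'E'
from h import *
p=tray(.05,.058)-[-.0005,.0055]; print(p)
go([*p,.040],5,3)
E
```

```text
[ 5.57126288e-01 -2.03825096e-04]
jaw now 32.1 pos [0.5069 0.0089 0.0394]
[-0.287  0.315 -0.006] az 0.0754
[-0.234  0.356 -0.006] az 0.0754
[-0.175  0.388 -0.006] az 0.0754
```

```bash
python3 -m inch '[[-0.29,0.32,0,0,0,0.075],[-0.23,0.36,0,0,0,0.075],[-0.18,0.39,0.1,0,0,0.075],[0,0,0.25,0,0,0]]'; python3 - <<'E'
from h import *
p=tray(.05,.058)-[-.0005,.0055]
go([*p,.0240],5,1)
E
```

```text
time: 16.12
ee_pos: [0.5597, -0.0001, 0.0263]
eef_rot: [0.675, 0.738, 0.001, 0.001]
ft_force: [-1.0, -0.2, -0.4]
width: 0.0336
jaw now 5.2 pos [ 5.597e-01 -1.000e-04  2.630e-02]
[ 0.003 -0.064  0.056] az 0.0014
```

```bash
python3 -m inch '[[0,-0.03,0.06,0,0,0],[0,0,0,0,0,0]]'; python3 -m inch '[[0,0,0,0,0,0],[0,0,0,0,0,0],[0,0,-1,0,0,0],[-0.5,0,-1,0,0,0],[-0.5,0,-1,0,0,0]]' 0.15 ; python3 -m inch '[[-0.5,0,-1,0,0,0],[-0.5,0,-1,0,0,0],[0,0,0,0,0,0]]'; python3 - <<'E'
from h import *
st()
s=read_state(); c=camera("wrist"); M=T(c,s)
np.savez("w7.npz",M=M,**c)
cv2.imwrite("pics/w7.png",c["img"][:,:,::-1])
E
```

```text
time: 16.38
ee_pos: [0.5574, 0.0001, 0.0237]
eef_rot: [0.674, 0.739, 0.001, 0.0]
ft_force: [2.3, -0.8, 2.9]
width: 0.0335
time: 17.0
ee_pos: [0.5601, -0.0403, 0.1439]
eef_rot: [0.674, 0.739, -0.0, -0.0]
ft_force: [1.3, -0.5, -0.3]
width: 0.05
time: 17.38
ee_pos: [0.5652, -0.082, 0.2258]
eef_rot: [0.676, 0.737, 0.001, 0.002]
ft_force: [0.2, -0.2, 0.1]
width: 0.05
17.38 [ 0.5652 -0.082   0.2258] [ 0.2 -0.2  0.1] 0.05
```

View pics/w7.png

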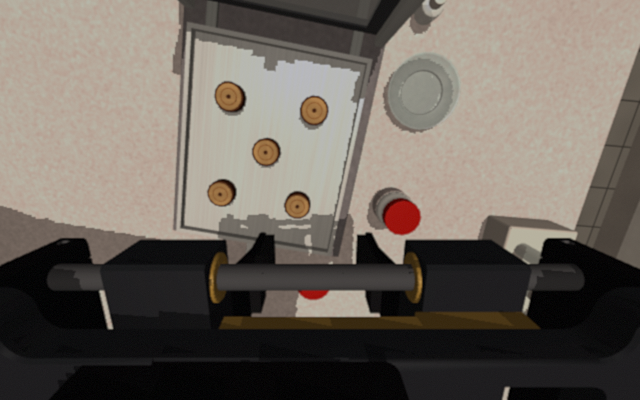

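All five slices lie spread in a quincunx at (229,97), (314,110), (265,152), (221,193) and (297,205). The tray rim corners are at (192,27), (371,62), (180,228) and (333,250).

```bash
python3 - <<'E'
from h import *
c=dict(np.load("w7.npz"));M=c["M"]
for p in [(229,97),(314,110),(265,152),(221,193),(297,205)]:
    q=pix(c,*p,M,.036); print(q.round(4),np.round(totray(q),4), pix(c,*p,M)[2].round(4))
for p in [(192,27),(371,62),(180,228),(333,250)]: print(np.round(totray(pix(c,*p,M,.03)),4))
go([.515,.1055,.30],84.7,9)
E
```

```text
[0.4582 0.0115 0.036 ] [-0.0486  0.0551] 0.037
[0.5572 0.0059 0.036 ] [0.0505 0.0586] 0.0357
[ 0.5021 -0.0476  0.036 ] [0.0006 0.0002] 0.0368
[ 0.4489 -0.1036  0.036 ] [-0.0473 -0.0604] 0.0363
[ 0.5455 -0.111   0.036 ] [ 0.0497 -0.0589] 0.037
[-0.0976  0.1205]
[0.1051 0.1217]
[-0.0981 -0.1196]
[ 0.1081 -0.1148]
jaw now 5.1 pos [ 0.5644 -0.0805  0.2237]
[ 0.527 -0.091 -0.212] az -0.0737
[ 0.534 -0.009 -0.212] az -0.0737
[ 0.529  0.074 -0.212] az -0.0737
[ 0.512  0.154 -0.212] az -0.0737
[ 0.482  0.231 -0.212] az -0.0737
[ 0.441  0.303 -0.212] az -0.0737
[ 0.389  0.367 -0.212] az -0.0737
[ 0.328  0.422 -0.212] az -0.0737
[ 0.259  0.468 -0.212] az -0.0737
```

```bash
python3 -m inch '[[0.53,-0.09,-0.7,0,0,-0.0737],[0.53,-0.01,-0.7,0,0,-0.0737],[0.53,0.07,-0.6,0,0,-0.0737],[0.51,0.15,0,0,0,-0.0737],[0.48,0.23,0,0,0,-0.0737]]'; python3 -m inch '[[0.44,0.3,0,0,0,-0.0737],[0.39,0.37,0,0,0,-0.0737],[0.33,0.42,0,0,0,-0.0737],[0.26,0.47,0,0,0,-0.0737],[0,0,0,0,0,0]]'; python3 - <<'E'
from h import *
go([.515,.1055,.16],84.7,4)
s=read_state(); c=camera("wrist"); M=T(c,s)
cv2.imwrite("pics/w8.png",c["img"][:,:,::-1])
E
```

```text
time: 18.05
ee_pos: [0.5356, 0.0248, 0.3015]
eef_rot: [0.344, 0.939, -0.0, -0.001]
ft_force: [0.5, 0.2, 0.2]
width: 0.0501
time: 18.68
ee_pos: [0.5133, 0.1081, 0.3013]
eef_rot: [0.044, 0.999, -0.0, -0.001]
ft_force: [-0.0, 0.0, -0.9]
width: 0.0497
jaw now 85.0 pos [0.5133 0.1081 0.3013]
[-0.014 -0.015  0.883] az 0.0005
[-0.014 -0.015  0.883] az 0.0005
[-0.015 -0.015  0.883] az 0.0005
[-0.015 -0.014  0.883] az 0.0005
```

View pics/w8.png

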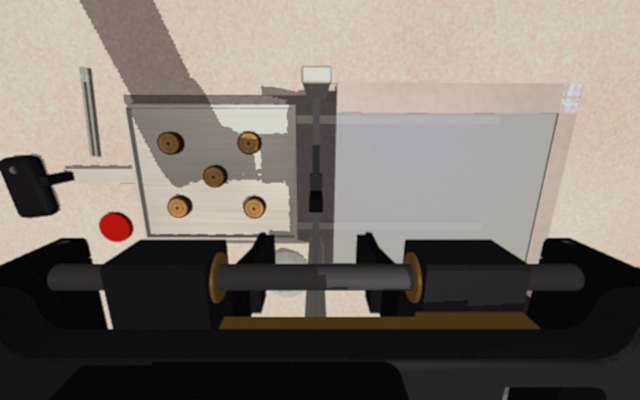

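The sash post top is at about (316,192), on the jaw centre line. Checking its position along x.

```bash
python3 - <<'E'
from h import *
s=read_state(); c=camera("wrist"); M=T(c,s)
crop(c,280,160,360,230,8,"pics/w8c.png")
for v in range(180,216,3): print(v,pix(c,316,v,M).round(4))
E
```

```text
180 [0.4994 0.1072 0.1524]
183 [0.5029 0.1069 0.1517]
186 [0.5064 0.1065 0.1509]
189 [0.5097 0.1062 0.1516]
192 [0.5098 0.1062 0.1658]
195 [0.5097 0.1062 0.1797]
198 [0.5096 0.1062 0.1923]
201 [0.5121 0.1059 0.1942]
204 [0.5153 0.1056 0.1938]
207 [0.5183 0.1054 0.1938]
210 [0.5212 0.1051 0.1945]
213 [0.5371 0.1037 0.1532]
```

View pics/w8c.png

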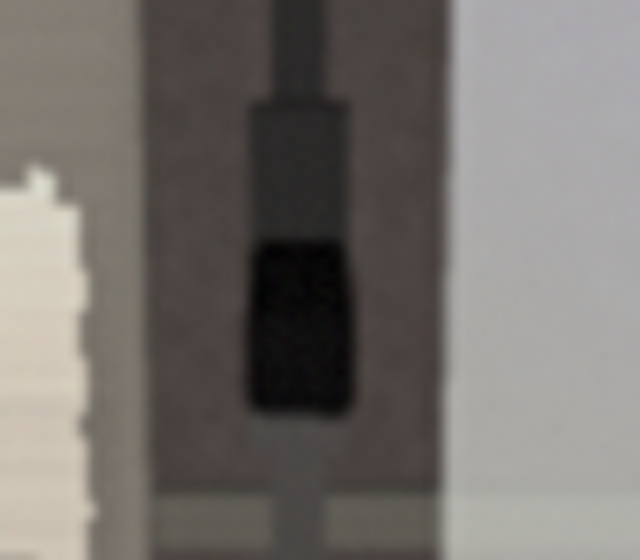

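```bash
python3 -m inch '[[-0.02,-0.02,0.9,0,0,0],[-0.02,-0.02,0.9,0,0,0],[-0.02,-0.01,0.9,0,0,0],[-0.01,-0.01,0.85,0,0,0],[0,0,0,0,0,0]]'; python3 - <<'E'
from h import *
go([.516,.1055,.158],84.7,1)
E
```

```text
time: 19.4
ee_pos: [0.5155, 0.1018, 0.1587]
eef_rot: [0.048, 0.999, -0.001, -0.002]
ft_force: [0.4, -0.7, 0.4]
width: 0.0498
jaw now 84.5 pos [0.5155 0.1018 0.1587]
[-0.003  0.093  0.017] az -0.0013
```

```bash
python3 -m inch '[[0,0.09,0.02,0,0,0]]'; python3 -m inch '[[0,0,0,0,0,0],[0,0,0,0,0,0],[0,0,0,0,0,0],[0,0,0,0,0,0]]' -0.9 30;  python3 -m inch '[[0,0,-0.4,0,0,0],[0,0,-0.4,0,0,0]]'
```

```text
time: 19.52
ee_pos: [0.5181, 0.1063, 0.1614]
eef_rot: [0.047, 0.999, 0.0, 0.001]
ft_force: [-0.1, 0.0, 0.6]
width: 0.0502
time: 20.02
ee_pos: [0.5174, 0.1069, 0.1603]
eef_rot: [0.046, 0.999, 0.0, 0.0]
ft_force: [-0.4, -1.0, -0.5]
width: 0.0178
time: 20.27
ee_pos: [0.5168, 0.108, 0.1919]
eef_rot: [0.045, 0.999, 0.0, -0.001]
ft_force: [2.4, 4.1, -9.7]
width: 0.0143
```

```bash
python3 -m inch '[[0,0,-0.4,0,0,0],[0,0,-0.4,0,0,0],[0,0,-0.3,0,0,0],[0,0,0,0,0,0]]'; python3 -m inch '[[0,0,-0.15,0,0,0],[0,0,0,0,0,0]]'
```

```text
time: 20.78
ee_pos: [0.5169, 0.108, 0.2371]
eef_rot: [0.045, 0.999, 0.001, -0.0]
ft_force: [-4.0, 4.0, 2.3]
width: 0.0134
time: 21.02
ee_pos: [0.5168, 0.108, 0.2419]
eef_rot: [0.045, 0.999, 0.0, -0.001]
ft_force: [0.4, 6.3, -4.4]
width: 0.0145
```

```bash
python3 -m inch '[[0,0,-0.1,0,0,0],[0,0,0,0,0,0]]'; python3 -m inch '[[0,0,-0.1,0,0,0],[0,0,0,0,0,0]]'; python3 - <<'E'
from h import *
st()
c=camera("scene"); M=T(c)
crop(c,200,90,500,270,2.6,"pics/s2.png")
c=camera("top"); M=T(c);crop(c,230,180,300,290,6,"pics/t2.png")
E
```

```text
time: 21.28
ee_pos: [0.5163, 0.1079, 0.2427]
eef_rot: [0.045, 0.999, -0.0, -0.002]
ft_force: [8.0, 7.1, -29.5]
width: 0.0135
time: 21.52
ee_pos: [0.515, 0.108, 0.2454]
eef_rot: [0.045, 0.999, -0.001, -0.004]
ft_force: [5.7, 8.8, -34.1]
width: 0.0135
21.52 [0.515  0.108  0.2454] [  5.7   8.8 -34.1] 0.0135
```

View pics/s2.png

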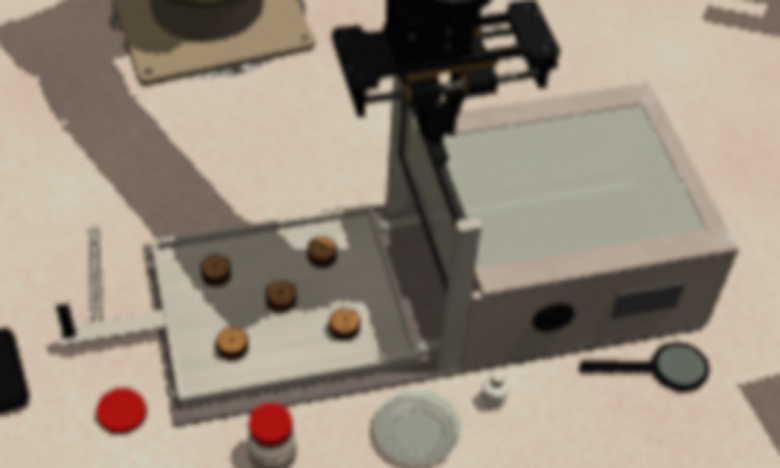

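The sash is lifted in the scene view, and the lift force jumped to −34 N, so it is against the stop. The slices stayed put. I'll relax the force and then open.

```bash
python3 -m inch '[[0,0,0.07,0,0,0]]'; python3 -m inch '[[0,0,0,0,0,0],[0,0,0,0,0,0],[0,0,0,0,0,0]]' 0.2 10;  python3 -m inch '[[0,0,-1,0,0,0],[0,-1,-1,0,0,0],[0,-1,0,0,0,0.04],[0,0,0,0,0,0]]'; python3 - <<'E'
from h import *
st()
c=camera("top"); M=T(c)
crop(c,230,180,300,290,5,"pics/t3.png")
s=read_state(); c=camera("wrist"); M=T(c,s)
np.savez("w9.npz",M=M,**c)
cv2.imwrite("pics/w9.png",c["img"][:,:,::-1])
E
```

```text
time: 21.75
ee_pos: [0.5152, 0.1081, 0.2452]
eef_rot: [0.045, 0.999, -0.0, -0.003]
ft_force: [-8.3, 4.3, 2.0]
width: 0.014
time: 22.12
ee_pos: [0.5177, 0.1065, 0.2479]
eef_rot: [0.046, 0.999, 0.0, 0.001]
ft_force: [-0.6, 0.2, -0.1]
width: 0.0365
time: 22.62
ee_pos: [0.5099, 0.0229, 0.3276]
eef_rot: [0.092, 0.996, 0.0, 0.001]
ft_force: [-0.1, 0.5, 0.2]
width: 0.0519
22.62 [0.5099 0.0229 0.3276] [-0.1  0.5  0.2] 0.0519
```

View pics/w9.png

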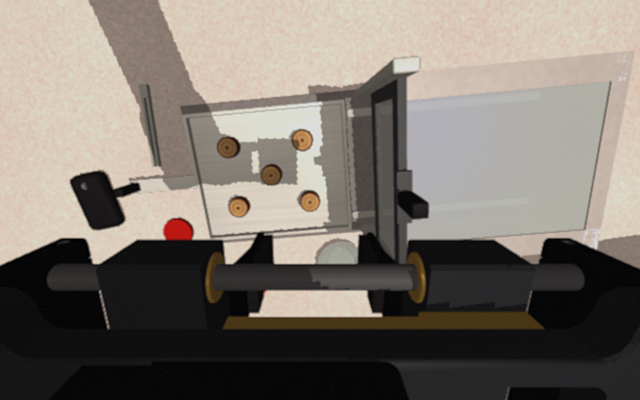

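Sash post top is at about (418,210) and the tray handle at about (133,188). Checking their heights.

```bash
python3 - <<'E'
from h import *
c=dict(np.load("w9.npz"));M=c["M"]
for u in (414,418,422,425): print(u,[pix(c,u,v,M).round(4) for v in (207,211)])
for u in (122,125,128,131,134,137): print(u,pix(c,u,188,M).round(4))
crop(c,95,165,165,210,10,"pics/w9c.png")
g=O-.380*ey;print("grip",g)
E
```

```text
414 [array([0.5126, 0.1021, 0.2737]), array([0.5151, 0.1012, 0.2757])]
418 [array([0.5129, 0.1049, 0.2744]), array([0.5163, 0.1048, 0.274 ])]
422 [array([0.5138, 0.1083, 0.2734]), array([0.5167, 0.1077, 0.2746])]
425 [array([0.5141, 0.1105, 0.2738]), array([0.5173, 0.1102, 0.2739])]
122 [ 0.4764 -0.2651  0.0685]
125 [ 0.4776 -0.2637  0.0641]
128 [ 0.4791 -0.2639  0.0574]
131 [ 0.4806 -0.264   0.0508]
134 [ 0.4821 -0.2637  0.0443]
137 [ 0.4838 -0.2646  0.0359]
grip [ 0.48069918 -0.27187539]
```

View pics/w9c.png

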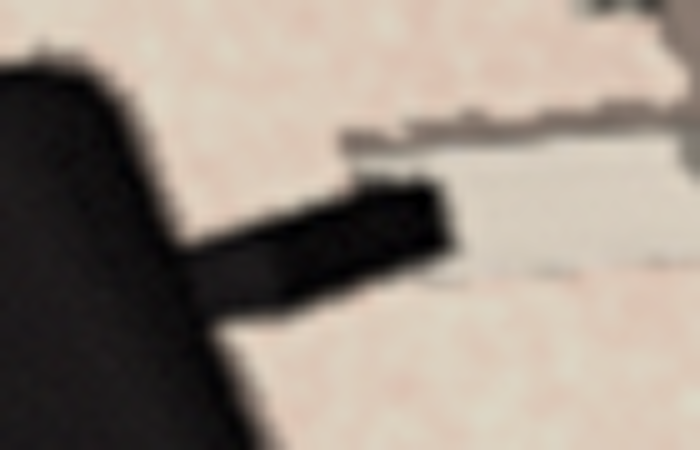

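```bash
python3 - <<'E'
from h import *
go([.4805,-.275,.16],-5.3,9)
E
```

```text
jaw now 79.9 pos [0.5097 0.0267 0.3267]
[-0.068 -0.839  0.463] az 0.0788
[-0.205 -0.817  0.463] az 0.0788
[-0.337 -0.772  0.463] az 0.0788
[-0.459 -0.706  0.463] az 0.0788
[-0.569 -0.621  0.463] az 0.0788
[-0.663 -0.519  0.463] az 0.0788
[-0.739 -0.403  0.463] az 0.0788
[-0.796 -0.276  0.463] az 0.0788
[-0.83  -0.141  0.463] az 0.0788
```

```bash
python3 -m inch '[[-0.07,-0.84,0.2,0,0,0.0788],[-0.2,-0.82,0.46,0,0,0.0788],[-0.34,-0.77,0.46,0,0,0.0788],[-0.46,-0.71,0.46,0,0,0.0788],[-0.57,-0.62,0.46,0,0,0.0788]]' ; python3 -m inch '[[-0.66,-0.52,0.46,0,0,0.0788],[-0.74,-0.4,0.46,0,0,0.0788],[-0.8,-0.28,0.46,0,0,0.0788],[-0.83,-0.14,0.46,0,0,0.0788],[0,0,0,0,0,0]]';  python3 -m inch '[[0,0,0,0,0.075,0],[0,0,0,0,0.075,0],[0,0,0,0,0,0]]'; python3 - <<'E'
from h import *
Rm=R.from_quat(read_state()["eef_rot"]).as_matrix();print(Rm.round(3))
go([.4810,-.265,.10],None,1)
go([.4810,-.265,.0405],None,1,pos=[.4810,-.265,.10])
E
```

```text
time: 23.35
ee_pos: [0.4939, -0.1407, 0.2444]
eef_rot: [0.481, 0.876, -0.0, -0.0]
ft_force: [0.3, 0.3, 0.3]
width: 0.0524
time: 23.98
ee_pos: [0.4798, -0.2763, 0.17]
eef_rot: [0.74, 0.673, -0.002, -0.001]
ft_force: [-0.1, -0.1, -0.3]
width: 0.0521
time: 24.35
ee_pos: [0.4802, -0.2767, 0.1708]
eef_rot: [0.73, 0.665, 0.115, -0.106]
ft_force: [-0.2, 0.3, 0.0]
width: 0.0528
[[ 0.089  0.996  0.026]
 [ 0.947 -0.093  0.308]
 [ 0.31  -0.003 -0.951]]
jaw now -5.3 pos [ 0.4802 -0.2767  0.1708]
[-0.269 -0.003  1.774] az 0.0
jaw now -5.3 pos [ 0.481 -0.265  0.1  ]
[-0.46   0.004  1.414] az 0.0
```

```bash
python3 -m inch '[[-0.13,0,0.89,0,0,0],[-0.13,0,0.89,0,0,0],[0,0,0,0,0,0]]' ; python3 - <<'E'
from h import *
go([.4810,-.265,.0405],None,2)
s=read_state(); c=camera("wrist"); M=T(c,s)
cv2.imwrite("pics/w10.png",c["img"][:,:,::-1])
E
```

```text
time: 24.72
ee_pos: [0.4822, -0.2596, 0.0994]
eef_rot: [0.728, 0.668, 0.114, -0.108]
ft_force: [-0.1, -0.8, -0.1]
width: 0.0523
jaw now -4.9 pos [ 0.4822 -0.2596  0.0994]
[-0.294 -0.007  0.679] az 0.0
[-0.294 -0.007  0.679] az 0.0
```

View pics/w10.png

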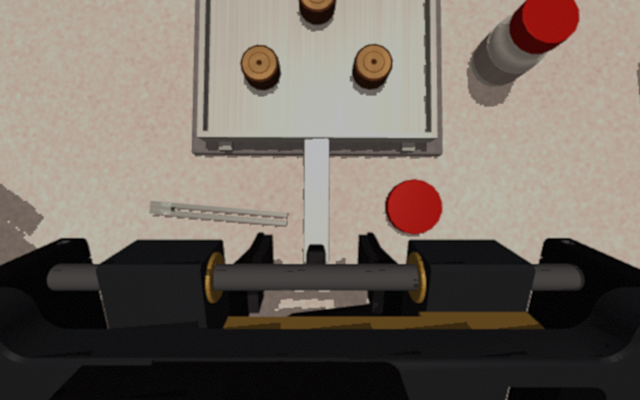

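The handle post is centred between the fingers at (316,252). The forceps and cap are low and beside the stem. Descending.

```bash
python3 -m inch '[[-0.29,0,0.68,0,0,0],[-0.29,0,0.68,0,0,0],[0,0,0,0,0,0]]' ; python3 -m inch '[[0,0,0,0,0,0],[0,0,0,0,0,0],[0,0,0,0,0,0],[0,0,0,0,0,0],[0,0,0,0,0,0]]' -0.9 15; python3 - <<'E'
from h import *
s=read_state()
p=np.array(s["ee_pos"]); d=.295*ey
go([p[0]+d[0],p[1]+d[1],p[2]],None,12)
E
```

```text
time: 25.15
ee_pos: [0.4821, -0.2676, 0.0425]
eef_rot: [0.729, 0.667, 0.115, -0.106]
ft_force: [0.1, 0.5, -0.8]
width: 0.0523
time: 25.78
ee_pos: [0.4819, -0.2681, 0.0425]
eef_rot: [0.729, 0.666, 0.115, -0.106]
ft_force: [-2.2, -0.1, 2.2]
width: 0.0137
jaw now -5.2 pos [ 0.4819 -0.2681  0.0425]
[0.584 0.001 0.19 ] az 0.0
[0.584 0.001 0.19 ] az 0.0
[0.584 0.001 0.19 ] az 0.0
[0.584 0.001 0.19 ] az 0.0
[0.584 0.001 0.19 ] az 0.0
[0.584 0.001 0.19 ] az 0.0
[0.584 0.001 0.19 ] az 0.0
[0.584 0.001 0.19 ] az 0.0
[0.584 0.001 0.19 ] az 0.0
[0.584 0.001 0.19 ] az 0.0
[0.584 0.001 0.19 ] az 0.0
[0.584 0.001 0.19 ] az 0.0
```

```bash
python3 -m inch '[[0.05,0,0.016,0,0,0],[0.1,0,0.033,0,0,0],[0.15,0,0.049,0,0,0],[0.2,0,0.065,0,0,0],[0.2,0,0.065,0,0,0]]'; python3 -m inch '[[0.2,0,0.065,0,0,0],[0.2,0,0.065,0,0,0],[0.2,0,0.065,0,0,0],[0.2,0,0.065,0,0,0],[0.2,0,0.065,0,0,0]]';python3 - <<'E'
from h import *
p=np.array([.4819,-.2681,.0425]); d=.295*ey
go([p[0]+d[0],p[1]+d[1],p[2]],None,1)
E
```

```text
time: 26.4
ee_pos: [0.4846, -0.2382, 0.0424]
eef_rot: [0.729, 0.666, 0.116, -0.106]
ft_force: [-3.7, -2.2, 5.0]
width: 0.014
time: 27.02
ee_pos: [0.4884, -0.1961, 0.0424]
eef_rot: [0.729, 0.666, 0.116, -0.106]
ft_force: [-3.1, -0.8, 4.3]
width: 0.0137
jaw now -5.2 pos [ 0.4884 -0.1961  0.0424]
[5.296 0.018 1.72 ] az 0.0
```

```bash
python3 - <<'E'
from h import *
s=read_state();c=camera("wrist"); cv2.imwrite("pics/w11.png",c["img"][:,:,::-1])
E
python3 -m inch '[[0.2,0,0.065,0,0,0],[0.2,0,0.065,0,0,0],[0.2,0,0.065,0,0,0],[0.2,0,0.065,0,0,0],[0.2,0,0.065,0,0,0]]'
```

```text
time: 27.7
ee_pos: [0.4923, -0.1543, 0.0424]
eef_rot: [0.729, 0.666, 0.116, -0.106]
ft_force: [-2.0, -1.4, 4.5]
width: 0.0136
```

View pics/w11.png

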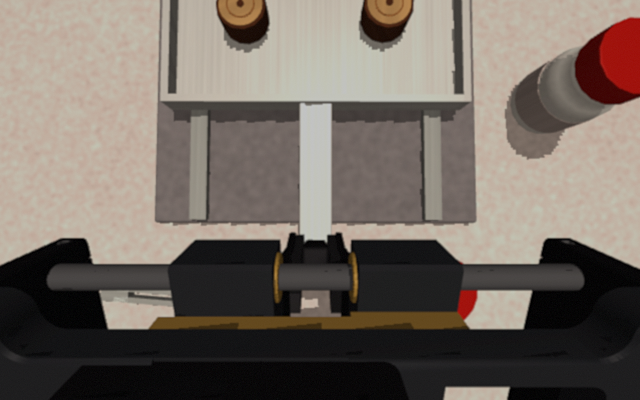

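The handle is held at (316,250) and the tray is sliding along the rails, with slices at (243,10) and (387,10) steady. Continuing.

```bash
for i in 1; do python3 -m inch '[[0.2,0,0.065,0,0,0],[0.2,0,0.065,0,0,0],[0.2,0,0.065,0,0,0],[0.2,0,0.065,0,0,0],[0.2,0,0.065,0,0,0]]'; done;  python3 -m inch '[[0.2,0,0.065,0,0,0],[0.2,0,0.065,0,0,0],[0.2,0,0.065,0,0,0],[0.2,0,0.065,0,0,0],[0.2,0,0.065,0,0,0]]'; python3 -m inch '[[0.2,0,0.065,0,0,0],[0.2,0,0.065,0,0,0],[0.2,0,0.065,0,0,0]]'; python3 - <<'E'
from h import *
s=read_state();c=camera("wrist"); cv2.imwrite("pics/w12.png",c["img"][:,:,::-1])
c=camera("scene"); crop(c,200,50,500,270,2.5,"pics/s3.png")
p=np.array([.4819,-.2681,.0425]); d=.295*ey
go([p[0]+d[0],p[1]+d[1],p[2]],None,1)
E
```

```text
time: 28.32
ee_pos: [0.4962, -0.1123, 0.0424]
eef_rot: [0.729, 0.666, 0.116, -0.106]
ft_force: [-2.0, -1.5, 5.5]
width: 0.0139
time: 28.95
ee_pos: [0.5, -0.0705, 0.0424]
eef_rot: [0.729, 0.666, 0.116, -0.106]
ft_force: [-0.9, -1.8, 4.1]
width: 0.0141
time: 29.32
ee_pos: [0.5023, -0.0454, 0.0424]
eef_rot: [0.729, 0.666, 0.116, -0.105]
ft_force: [-1.7, -2.0, 4.6]
width: 0.0139
jaw now -5.1 pos [ 0.5024 -0.0444  0.0424]
[1.673 0.014 0.543] az 0.0
```

View pics/s3.png

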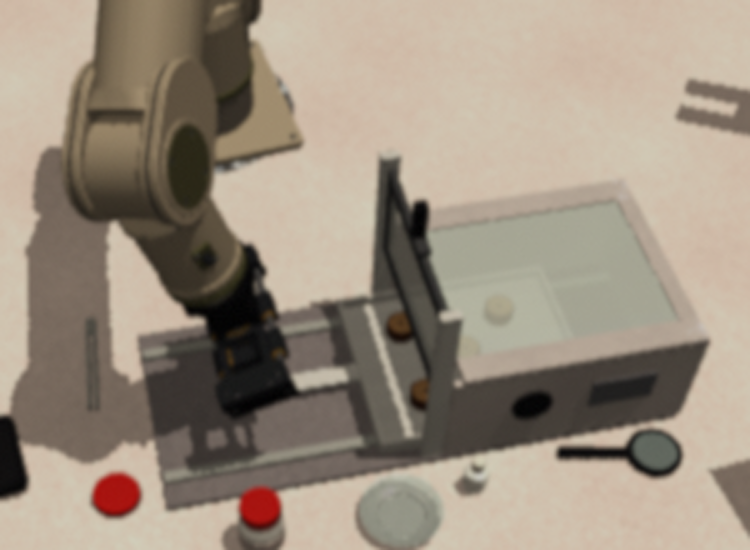

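View pics/w12.png

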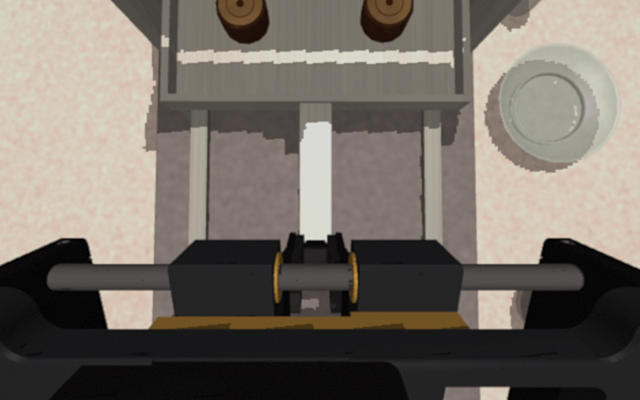

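The tray is partly under the raised sash, the slices are at the same wrist pixels as before (no slip), and the hand is well clear of the sash. About 70 mm remain.

```bash
python3 -m inch '[[0.2,0,0.065,0,0,0],[0.2,0,0.065,0,0,0],[0.2,0,0.065,0,0,0],[0.2,0,0.065,0,0,0],[0.2,0,0.065,0,0,0]]'; python3 -m inch '[[0.2,0,0.065,0,0,0],[0.15,0,0.049,0,0,0],[0.1,0,0.033,0,0,0],[0.05,0,0.016,0,0,0]]'; python3 -m inch '[[0.05,0,0.016,0,0,0],[0.05,0,0.016,0,0,0],[0,0,0,0,0,0]]'
```

```text
time: 30.05
ee_pos: [0.5061, -0.0041, 0.0423]
eef_rot: [0.729, 0.666, 0.116, -0.105]
ft_force: [-1.2, -1.8, 5.2]
width: 0.014
time: 30.55
ee_pos: [0.508, 0.0169, 0.0424]
eef_rot: [0.729, 0.666, 0.116, -0.105]
ft_force: [-0.6, -0.8, 3.8]
width: 0.0142
time: 30.92
ee_pos: [0.5084, 0.0212, 0.0424]
eef_rot: [0.729, 0.666, 0.116, -0.105]
ft_force: [-0.8, 0.5, 4.6]
width: 0.0143
```

```bash
python3 -m inch '[[0.05,0,0.016,0,0,0],[0.04,0,0.013,0,0,0],[0,0,0,0,0,0]]'; python3 -m inch '[[0.03,0,0.01,0,0,0],[0.02,0,0.006,0,0,0],[0,0,0,0,0,0]]'
```

```text
time: 31.3
ee_pos: [0.5087, 0.0248, 0.0424]
eef_rot: [0.729, 0.666, 0.116, -0.105]
ft_force: [-0.0, 0.4, 4.5]
width: 0.0139
time: 31.68
ee_pos: [0.5088, 0.0256, 0.0423]
eef_rot: [0.73, 0.666, 0.115, -0.105]
ft_force: [-2.2, -5.1, 6.8]
width: 0.0139
```

```bash
python3 -m inch '[[0.03,0,0.01,0,0,0],[0.03,0,0.01,0,0,0],[0,0,0,0,0,0]]'; python3 - <<'E'
from h import *
s=read_state();c=camera("wrist"); cv2.imwrite("pics/w13.png",c["img"][:,:,::-1]); st()
E
```

```text
time: 32.05
ee_pos: [0.5088, 0.0258, 0.0423]
eef_rot: [0.73, 0.665, 0.115, -0.104]
ft_force: [-5.8, -14.2, 10.2]
width: 0.0139
32.1 [0.5089 0.0258 0.0423] [ -5.1 -13.5  11.3] 0.0138
```

View pics/w13.png

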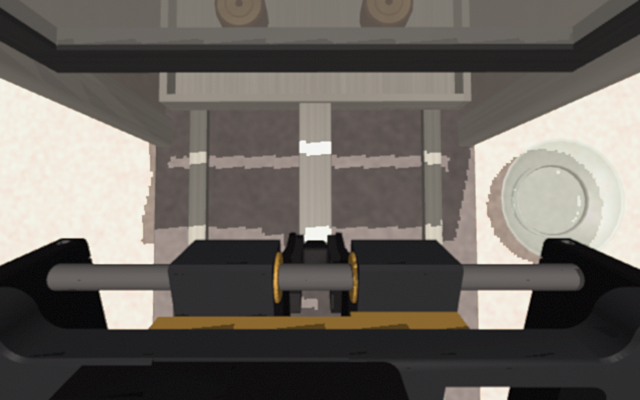

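The tray is against its stop: force rose to 14 N with no motion, at 0.295 m travel. The slices are still at (242,8) and (387,8). Next I open and retreat.

```bash
python3 -m inch '[[0,0,0,0,0,0],[0,0,0,0,0,0],[0,0,0,0,0,0]]' 0.2; python3 -m inch '[[0,0,-0.8,0,0,0],[-0.1,0,-1,0,0,0],[-0.2,0,-1,0,0,0],[-0.4,0,-1,0,0,0],[-0.8,0,-0.5,0,0,0]]'; python3 -m inch '[[-1,0,0,0,0,0],[-1,0,0,0,0,0],[0,0,-0.3,0,0,0],[0,0,0,0,0,0]]';  python3 - <<'E'
from h import *
st()
s=read_state();c=camera("wrist"); M=T(c,s);np.savez("w14.npz",M=M,**c);cv2.imwrite("pics/w14.png",c["img"][:,:,::-1])
c=camera("scene"); crop(c,180,50,500,280,2.5,"pics/s4.png")
c=camera("top"); M=T(c);crop(c,130,140,450,300,2.5,"pics/t4.png");np.savez("t4.npz",**c)
E
```

```text
time: 32.48
ee_pos: [0.5087, 0.0297, 0.042]
eef_rot: [0.729, 0.666, 0.115, -0.106]
ft_force: [-0.2, -0.3, -0.8]
width: 0.0362
time: 33.1
ee_pos: [0.4999, -0.0806, 0.1895]
eef_rot: [0.728, 0.667, 0.117, -0.105]
ft_force: [-0.1, -0.1, -0.7]
width: 0.0519
time: 33.6
ee_pos: [0.4924, -0.1597, 0.1748]
eef_rot: [0.729, 0.666, 0.116, -0.105]
ft_force: [0.7, 1.3, 0.3]
width: 0.0524
33.6 [ 0.4924 -0.1597  0.1748] [0.7 1.3 0.3] 0.0524
```

View pics/s4.png

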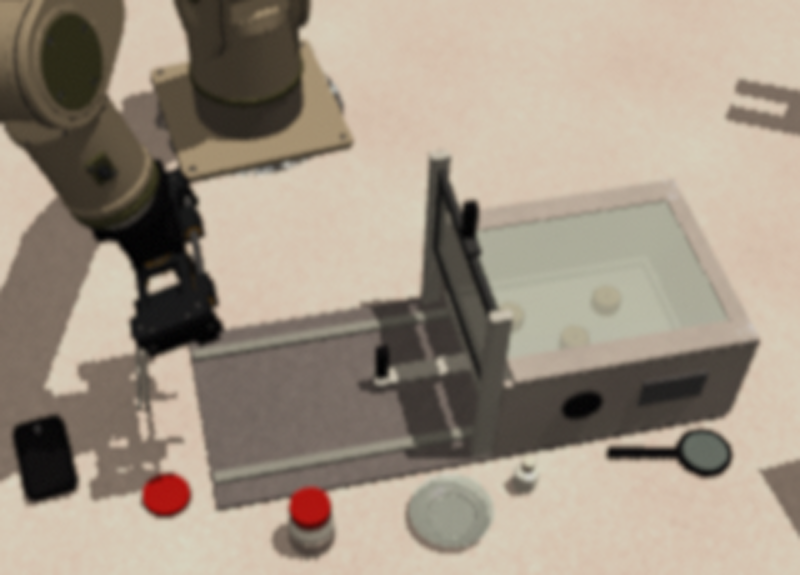

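View pics/t4.png

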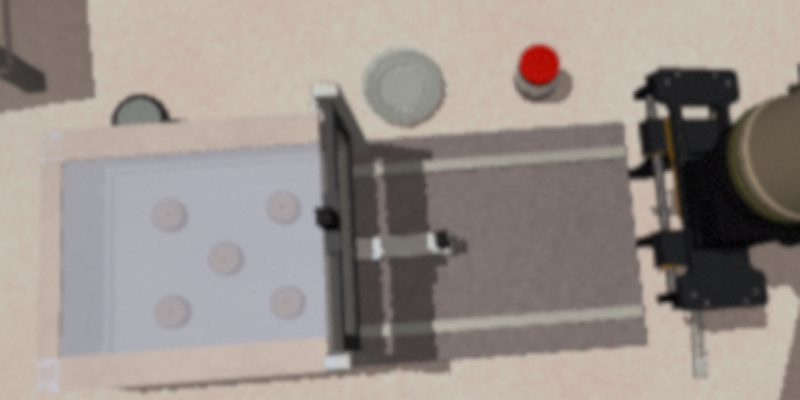

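View pics/w14.png

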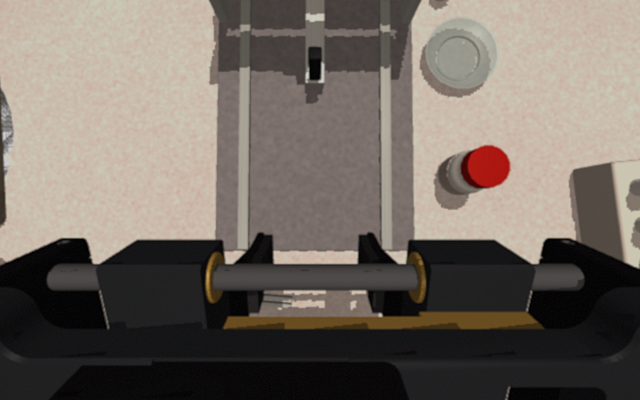

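The top view through the roof shows five separate slices at crop (169,215), (283,207), (225,258), (172,311) and (287,302). The sash post is at (327,217), the handle is at (440,240) inside, and other objects are in place. A last check on the numbers follows.

```bash
python3 - <<'E'
from h import *
c=dict(np.load("t4.npz"));M=T(c)
f=lambda x,y:(130+(x+.5)/2.5-.5,140+(y+.5)/2.5-.5)
for x,y in [(322,215),(327,217),(331,218)]: print("sash",pix(c,*f(x,y),M).round(4))
t=C0+.295*ey
for p in [(169,215),(283,207),(225,258),(172,311),(287,302)]:
    q=pix(c,*f(*p),M,.036); d=q[:2]-t; print(np.round([d@ex,d@ey],4))
w=dict(np.load("w14.npz"))
for v in (52,60,68): q=pix(w,314,v,w["M"]); d=q[:2]-O; print("handle",q.round(4),(d@ey).round(4))
E
```

```text
sash [0.3999 0.0102 0.9832]
sash [0.5149 0.1052 0.2767]
sash [0.5141 0.1027 0.2735]
[0.0493 0.0579]
[ 0.049  -0.0603]
[0.0004 0.0008]
[-0.0496  0.0556]
[-0.0491 -0.0613]
handle [0.5082 0.0218 0.0725] -0.085
handle [0.5076 0.0152 0.0698] -0.0917
handle [0.5074 0.0143 0.0559] -0.0926
```

```bash
python3 -c "
from bench import close_job
print(close_job())"
```

```text
the job is handed in; nothing more can be done
None
```

The job is done and handed in at about 34 s of the 72 s allowed; the hand-in gives no verdict.

- **Slices:** I picked up all five one by one and laid them flat: one in the tray's centre and one in each quarter, at about (±49, ±59) mm. Measured again through the cabinet's clear roof after the slide, every position matched to within about 2 mm. The gap between neighbours is about 40 mm.
- **Sash:** I lifted it until it hit its stop (34 N at the wrist) and released it. Its post top then measured 0.274 to 0.277 m, against 0.275 m expected when fully up, and it was still there in the last check.
- **Tray:** I slid it in gently by the handle until it stopped, with force rising to 14 N and no further movement. It had travelled 0.295 m, and the handle measured at its expected fully-in position.
- **Everything else:** The jar, dish, cap, vial, forceps, mouse and lens looked unmoved in the pictures; I did not measure them. I saw no contact with them, and the gripper was clear of everything at hand-in.

No check failed. The only disagreements were within the 2–3 mm camera error.

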